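# Wedge the rocking stone cabinet

## Task

The white stone cabinet rocks because its near left foot is too short. Without picking anything up, push the wooden wedge along the table with the fingertips, thin end first, under that foot, and press down on the cabinet's top above the foot to test it, pushing the wedge further in if the corner still gives, until the cabinet stands level and firm where it is, leaving the other things alone. Finish while still pressing down firmly (about 10 N) with the fingertips on that corner of the top.

Things in the scene. Friction and masses are not known exactly. Their poses are not given: they have to be found in the camera images.
- cabinet: white one-drawer stone cabinet, loose, about 2.2 kg: a box 180 (x) by 220 (y) by 70 mm high on four round feet 22 mm across, standing 75 mm (x) and 95 mm (y) from its middle; flat top 92 mm above the table. The near left foot (-x, +y) is too short. A refractometer is fixed on the far right of the top. Origin on the table plane under its middle, z up, drawer front facing -x
- refractometer (a point): middle of the foot of the black refractometer screwed onto the cabinet's top (x +45, y -55 mm in the cabinet's frame): 70 x 90 mm, 45 mm high, 62 mm with the steel cover on it, an eyepiece sticking out to -x
- corner_top (a point): point on the cabinet's flat top straight above the short foot (x -75, y +95 mm in the cabinet's frame), where to press; 92 mm above the table while the cabinet stands level, 15 mm in from both edges; axes as the cabinet's
- foot_spot (a point): point on the cabinet's underside on the short foot's axis, 22 mm above the table while level. The foot, a disc 22 mm across, ends some 7 to 11 mm above the table (differs from run to run); the other three stand on it. The corner sinks by that much under a push of 2 to 4 N and comes back level when let go
- wedge: plain wooden wedge, loose, 80 g, 130 mm long (x), 40 mm wide (y): its top slopes evenly from 22 mm high at the thick end (-x) to 4 mm at the thin end (+x). It lies flat left of the cabinet, thin end towards the short foot, roughly in line. Origin on its underside at mid-length, z up; the upright face of the thick end is 65 mm from the origin
- tweezers: steel tweezers lying flat, 145 mm long, 20 mm wide, 8 mm high; origin under their middle, x along them. A bystander, loose: leave it alone
- loupe: closed hand lens, a black disc 26 mm across and 18 mm high with a steel cover beside it, about 60 mm long in all; origin under the disc. A bystander, loose: leave it alone
- stone_tray: low black open tray of four cells with small stones fixed in it, 100 x 75 x 16 mm; origin under its middle. A bystander, loose: leave it alone
- spare_block: plain flat wooden block (same height everywhere, not the wedge), 60 x 40 x 18 mm; origin under its middle. A bystander, loose: leave it alone
- jar: closed glass jar, 52 mm across, 70 mm high; origin under its middle. A bystander, loose: leave it alone
- mug: white mug, 76 mm across, 85 mm high, with a handle; origin under its middle. A bystander, loose: leave it alone
- calculator: grey desk calculator lying flat, 140 x 75 x 12 mm; origin under its middle, x along it. A bystander, loose: leave it alone
Not all that is in view belongs to the job. Leave any blue look-alike of the wedge alone.

How it is judged:
By the outcome, as a careful person would: the job done as asked, in the order asked, and still so for the second after the job is handed in, while the arm keeps its last pose, push and grip.
It also fails if it takes over 72 s, if anything falls off the work surface, if the arm or the gripper's body presses on something with over 40 N, if the wrist force passes 120 N, or if a joint passes its speed limit or range.

## Robot

A 6-joint arm with a two-finger parallel gripper is mounted at the origin on the work surface. World frame = base frame: x ahead of the robot, y to its left, z up, the work surface at z = 0. Lengths are in m, angles in rad, forces in N, time in s.
With the tool pointing down it reaches from about 0.2 to 0.875 m from the base axis. Payload 3.4 kg.
Tool frame: the origin (TCP) lies at the very end of the fingers, on their centre line; the grasp point (between the pads) lies 19 mm behind it (ctrl.hold_point_z is the distance from the TCP to the grasp point, in m); z points along the fingers, y is the line along which they close (so a half turn about z gives the same grasp; the last joint's range is limited). The gripper opens to 94 mm and grips with 3 to 60 N. Pads are 16 mm wide; open, the fingers measure 119 mm over their backs; the gripper's body (75 mm by 177 mm) begins 78 mm behind the grasp point.
Start: joints at [1.07, 0.276, 1.505, -0, 1.361, -0.121], TCP at [0.213, 0.534, 0.205] pointing down, gripper open.
Joint ranges: [-2.89, 2.89], [-0.75, 2.08], [0.22, 2.7], [-1.18, 4.32], [0.11, 2.71], [-2.7, 2.7]. Speed limits (rad/s): [2.57, 2.57, 3.14, 3.14, 3.14, 3.14].

## Interface

Orientations are given as a rotation vector (axis times angle).
In Python, from cell import sensors, capture, get_calibration, ticket, search_frame, silhouettes, ctrl gives the robot as it stands. The module is installed in compiled form; this text tells all that it offers.
- The arm moves only by the tool arm_command, never from a script. Its argument "rows" is a list that holds one entry, the list of rows, each a list of 7 numbers: the opening, from 0 (shut) to 1 (fully open), then the shift along the world's x, y, z in mm, then the turn, a rotation vector about the world's x, y, z in degrees. In form: [[[fingers, x, y, z, wx, wy, wz], ...]]. A call has 1 to 20 rows; each row shifts and turns the commanded pose from where the row before left it; what a row does not reach is not made up. A row lasts 1/8 s, in which the tool goes at most 62.5 mm and 10.7 degrees, less where a joint would pass 70% of its speed; a pose out of reach is approached as far as the arm can. A call with a gripper value outside its range is refused whole. The fingers move at their own pace and stop on an object; "newtons" is the grip in N (left out, the last holds). Time passes only in rows, so rows that do not move let the fingers close. It gives the time, the measured TCP pose, the force, the opening and the grip force at its end, in the units of the state.
- sensors.observe(): the state, without advancing time (a new reading comes with each control period).
- capture(name): name is "scene" or "top" or "wrist"; returns the picture (480x640x3 uint8, red, green, blue); there is no depth.
- get_calibration(name): a dict with "fovy" (degrees; the focal length in pixels is half the picture's height over the tangent of half this angle, whatever the lens; pixels are square), "cx", "cy" (the principal point, pixels), "T" (4x4, takes a point from camera to world coordinates); the wrist camera has in their place "tool_from_camera" (4x4, takes a point from camera to tool coordinates, whose origin is the TCP and whose axes are the flange's). Camera axes: x right, y down, z forward; pixel columns grow to the right and rows downward; lengths in m; the calibration is good to about 2 mm. A picture is of the moment at which its call begins: read the wrist's pose just before it. get_calibration takes no time and is no camera call.
- ticket.hand_in(): hands the job in; it is judged then, once.
Trained networks look in the newest picture that a camera, given by its name, has taken for a name from the list of things; names that differ only in an ending like _2 or _b are one class to them, and where a whole thing is asked for, a point or a joint stands for the part that bears it (a point fixed in the world has none). Each returns a list of dicts, best first, with "conf" (0 to 1); they miss things now and then, are a little off and sometimes report something else, mostly with a low value. They report only what shows in the picture. A call takes as long as a camera call. They do not tell look-alikes from the thing itself.
- search_frame(name, camera): "position" ([column, row] in pixels, amid what is visible of it).
- silhouettes(name, camera): "mask" (480x640 bool, what is visible of it) and "position" ([column, row] in pixels, amid what is visible of it).
The state is a dict: "t": time; "joint_pos": joint angles; "qd": joint speeds; "tau": joint torques, N m; "ee_pos": TCP position; "orientation": TCP orientation; "wrist_force": force on the tool from outside, world axes, zero at the start; "moment": the same for the moment, N m; "finger_gap": finger opening in m; "gripper_force": force on a finger pad.
Only numpy, scipy, OpenCV 4.12 (cv2) and the standard library are available. Lean on these libraries where they do the work, as an engineer would, in place of code of your own. Each camera call takes 0.05 s, during which the arm holds its last target. There are 200 camera calls.

## Working session

There is one attempt and no reset: what is moved stays moved. The work goes in short steps, Python scripts to look and compute and a tool call to move; the robot and the scene stay as the last step left them, time stands still between calls to the robot, and variables do not carry over. Pictures are saved under pics/ and viewed, at most 10 in all, crops included, and the job is handed in when it is done.

Besides the shell and the picture viewer there is one more tool, called after ">>>" as name(argument=value, ...), one argument or row to a line, values as JSON. arm_command: Moves the arm, as the interface text tells. Its arguments: {"type":"object","properties":{"rows":{"type":"array","items":{"type":"array","items":{"type":"array","items":{"type":"number"}}}},"newtons":{"type":"number"}},"required":["rows"]}

```bash
mkdir -p pics
cat > h.py <<'E'
import numpy as np, cv2
from scipy.spatial.transform import Rotation as R
from cell import *
def cam(name):
    c=get_calibration(name); f=240/np.tan(np.radians(c['fovy'])/2)
    if 'T' in c: T=np.array(c['T'])
    else:
        s=sensors.observe(); W=np.eye(4); W[:3,:3]=R.from_rotvec(s['orientation']).as_matrix(); W[:3,3]=s['ee_pos']
        T=W@np.array(c['tool_from_camera'])
    return f,c.get('cx',320),c.get('cy',240),T
def onplane(C,uv,z):
    f,cx,cy,T=C; uv=np.atleast_2d(np.float64(uv))
    d=np.c_[(uv[:,0]-cx)/f,(uv[:,1]-cy)/f,np.ones(len(uv))]@T[:3,:3].T
    return T[:3,3]+d*((z-T[2,3])/d[:,2])[:,None]
def proj(C,p):
    f,cx,cy,T=C; q=(np.atleast_2d(p)-T[:3,3])@T[:3,:3]
    return np.c_[f*q[:,0]/q[:,2]+cx,f*q[:,1]/q[:,2]+cy]
def save(n,im): cv2.imwrite('pics/'+n,cv2.cvtColor(im,cv2.COLOR_RGB2BGR))
E
python3 - <<'E'
from h import *
a=capture('scene');b=capture('top');C=cam('top');S=cam('scene')
save('s.png',a);save('t.png',b)
print(S[3][:3,3],C[3][:3,3],sensors.observe())
for n,z in [('cabinet',.092),('refractometer',.1),('corner_top',.092),('foot_spot',.02),('wedge',.012),('tweezers',.004),('loupe',.01),('stone_tray',.01),('spare_block',.018),('jar',.07),('mug',.08),('calculator',.012)]:
    for nm,K in(('top',C),('scene',S)):
        print(n,nm,[(round(r['conf'],2),np.round(r['position']),onplane(K,r['position'],z)[0].round(3)) for r in search_frame(n,nm)[:3]])
E
```

```text
[ 1.29256621 -0.08386782  0.86444706] [ 0.3908361  -0.06669181  1.16426243] {'t': 0.1, 'joint_pos': array([ 1.07001592e+00,  2.76551614e-01,  1.50594507e+00,  8.17341779e-06,
        1.36073002e+00, -1.20998749e-01]), 'qd': array([ 0.00143982, -0.0013712 , -0.00300026,  0.00046478,  0.00066078,
        0.00025386]), 'tau': array([ 3.87585778e-04, -4.05452621e+01, -2.37780833e+01,  7.00274133e-02,
        2.98724254e-02, -3.99669545e-05]), 'ee_pos': array([0.21292733, 0.53359556, 0.20470443]), 'orientation': array([-5.92887588e-01, -3.08462226e+00,  2.43946900e-03]), 'wrist_force': array([0.35753464, 1.2236107 , 0.21967636]), 'moment': array([-0.02144123, -0.02493247,  0.04004137]), 'gripper_force': 0.0, 'finger_gap': 0.09393739415952437}
cabinet top [(0.57, array([309., 229.]), array([ 0.544, -0.05 ,  0.092])), (0.47, array([233., 198.]), array([0.611, 0.129, 0.092]))]
cabinet scene [(0.86, array([318., 255.]), array([ 0.596, -0.051,  0.092]))]
refractometer top [(0.88, array([309., 231.]), array([ 0.538, -0.05 ,  0.1  ]))]
refractometer scene [(0.78, array([316., 255.]), array([ 0.6
[... 1078 characters left out ...]
array([189., 188.]), array([0.648, 0.252, 0.018])), (0.55, array([473., 228.]), array([ 0.566, -0.453,  0.018]))]
spare_block scene [(0.7, array([451., 292.]), array([0.658, 0.255, 0.018])), (0.21, array([316., 257.]), array([ 0.536, -0.051,  0.018]))]
jar top []
jar scene [(0.74, array([181., 292.]), array([ 0.671, -0.351,  0.07 ]))]
mug top [(0.63, array([474., 227.]), array([ 0.56 , -0.435,  0.08 ])), (0.49, array([330., 308.]), array([ 0.364, -0.104,  0.08 ]))]
mug scene [(0.77, array([154., 264.]), array([ 0.599, -0.421,  0.08 ]))]
calculator top [(0.63, array([469., 322.]), array([ 0.337, -0.443,  0.012]))]
calculator scene [(0.68, array([168., 213.]), array([ 0.353, -0.45 ,  0.012]))]
```

Run:
```python
import cv2
a=cv2.imread('pics/t.png');cv2.imwrite('pics/t2.png',cv2.resize(a[150:360,180:460],None,fx=2.8,fy=2.8,interpolation=cv2.INTER_CUBIC))
a=cv2.imread('pics/s.png');cv2.imwrite('pics/s2.png',cv2.resize(a[150:350,230:500],None,fx=2.9,fy=2.9,interpolation=cv2.INTER_CUBIC))
```

```text
(no output)
```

View pics/t2.png

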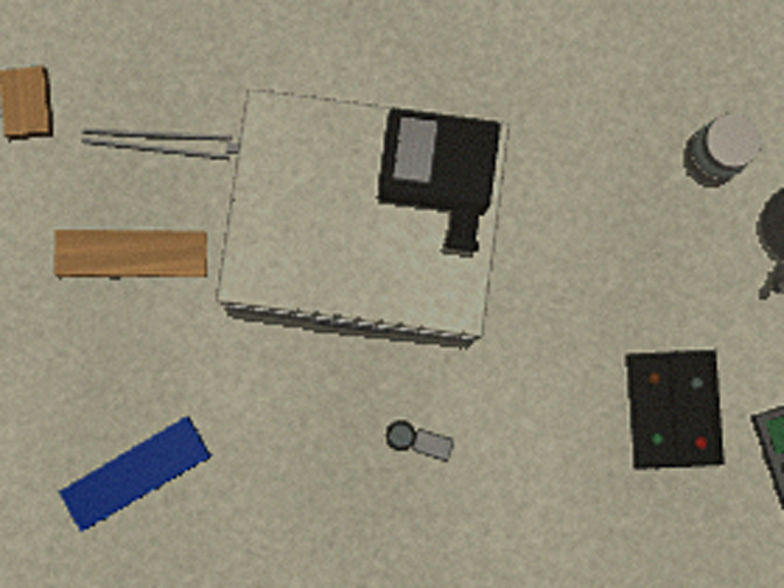

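View pics/s2.png

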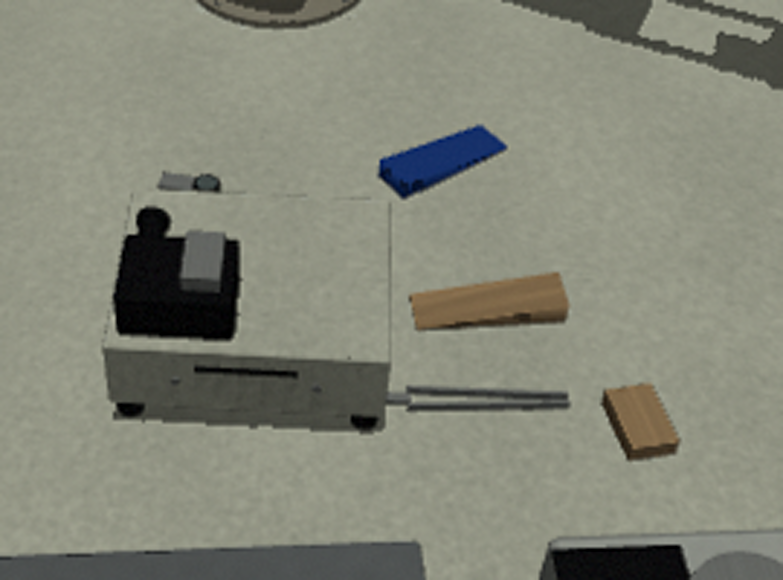

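The top view shows the wooden wedge at crop (54..207, 229..277) with its thin end towards the cabinet. The cabinet's near-left corner is at (219,301), and the blue look-alike is nearer the robot. The scene view agrees, and the tweezers lie right against the cabinet's left side at the back.

```bash
cat >> h.py <<'E'
from scipy.optimize import least_squares
def tri(A,ua,B,ub):
    r=least_squares(lambda p:np.r_[(proj(A,p)-ua)[0],(proj(B,p)-ub)[0]],[.5,0,.05]); return r.x
E
python3 - <<'E'
from h import *
T=cam('top');S=cam('scene')
t=lambda x,y:np.array([x/2.8+180,y/2.8+150]); s=lambda x,y:np.array([x/2.9+230,y/2.9+150])
tc=[t(219,301),t(248,90),t(508,123),t(482,335)]; sc=[s(390,201),s(390,363),s(108,347),s(133,192)]
P=np.array([tri(T,a,S,b) for a,b in zip(tc,sc)]);print(P.round(4))
loc=np.array([[-90,110],[90,110],[90,-110],[-90,-110]])/1e3
def f(q,zf=.092):
    c,n=np.cos(q[2]),np.sin(q[2]); W=np.c_[loc@np.array([[c,n],[-n,c]])+q[:2],np.full(4,q[3])]
    return np.r_[proj(T,W)-tc,proj(S,W)-sc].ravel()
r=least_squares(f,[.55,-.05,0,.092]);q=r.x;print('cab',q.round(4),np.degrees(q[2]),np.abs(r.fun).max())
c,n=np.cos(q[2]),np.sin(q[2]);foot=q[:2]+np.array([[c,-n],[n,c]])@[-.075,.095];print('foot',foot)
# wedge by silhouettes
capture('top');capture('scene')
M=[]
for nm,K in(('top',T),('scene',S)):
    rs=silhouettes('wedge',nm); r=min(rs,key=lambda r:abs(onplane(K,r['position'],.012)[0,0]-.52)); M.append((K,r['mask']))
    print(nm,r['position'],r['mask'].sum())
L,w=.065,.02
V=np.array([[-L,-w,0],[-L,w,0],[L,-w,0],[L,w,0],[-L,-w,.022],[-L,w,.022],[L,-w,.004],[L,w,.004]])
def iou(p):
    X=V@R.from_rotvec([0,0,p[2]]).as_matrix().T+[p[0],p[1],p[3] if len(p)>3 else 0]; o=0
    for K,m in M:
        h=cv2.convexHull((proj(K,X)*16*4).astype(np.float32)).astype(np.int32)
        I=np.zeros((1920,2560),np.uint8);cv2.fillConvexPoly(I,h+96,1,shift=4); I=I.reshape(480,4,640,4).mean((1,3))
        o+=np.minimum(I,m).sum()/np.maximum(I,m).sum()
    return -o/2
from scipy.optimize import minimize
for z in(0,.0):
    pass
r=minimize(iou,[.52,.165,-1.57,0],method='Nelder-Mead',options=dict(initial_simplex=np.array([.52,.165,-1.57,0])+np.vstack([np.zeros(4),np.diag([.01,.01,.1,.005])]),maxiter=150))
print('wedge',r.x.round(4),np.degrees(r.x[2]),r.fun)
E
```

```text
[[ 0.4757  0.0677  0.084 ]
 [ 0.6534  0.0488  0.0839]
 [ 0.6302 -0.1673  0.0861]
 [ 0.4529 -0.1506  0.082 ]]
cab [ 0.5529 -0.0503 -0.1036  0.0836] -5.9342838408188525 2.019999442561641
foot [0.48811931 0.05191008]
top [222.4, 240.7] 924
scene [316.0, 256.0] 7068
wedge [ 0.5253  0.1568 -1.5411  0.0045] -88.29995782098605 -0.4903447815047441
```

>>> arm_command(
  rows=[
    [[0.2,28,-29,6,0,0,-7],[0.2,28,-29,6,0,0,-7],[0.2,28,-29,6,0,0,-7],[0.2,28,-29,6,0,0,-7],[0.2,28,-29,6,0,0,-7],[0.2,28,-29,6,0,0,-7],[0.2,28,-29,6,0,0,-7],[0.2,28,-29,6,0,0,-7],[0.2,28,-29,6,0,0,-7],[0.2,28,-29,6,0,0,-5],[0.2,0,0,0,0,0,0],[0.2,0,0,0,0,0,0]],
  ],
)

```text
t: 3.0
ee_pos: [0.4926, 0.2443, 0.2653]
orientation: [-2.216, -2.226, 0.001]
wrist_force: [0.3, 0.2, -0.3]
finger_gap: 0.0191
gripper_force: 0.0
```

Run:
```python
from h import *
W=cam('wrist');im=capture('wrist');save('w1.png',im);np.save('W1.npy',np.array(W,dtype=object),allow_pickle=True)
s=sensors.observe();print(s['t'],s['ee_pos'],R.from_rotvec(s['orientation']).as_matrix().round(3),s['finger_gap']);print(W[3].round(3))
```

```text
3.05 [0.49235674 0.24461228 0.26527296] [[-0.005  1.    -0.001]
 [ 1.     0.005  0.   ]
 [ 0.    -0.001 -1.   ]] 0.018679954670005865
[[ 1.     0.004  0.     0.493]
 [ 0.004 -0.969 -0.247  0.317]
 [-0.001  0.247 -0.969  0.445]
 [ 0.     0.     0.     1.   ]]
```

View pics/w1.png

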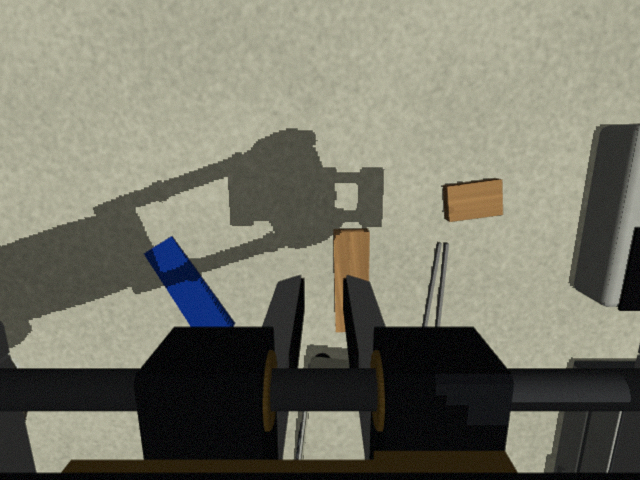

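The wrist view shows the wedge's thick end at about (352,229) and its thin end at about (340,331). The cabinet's corner and short foot are at about (320,357), half hidden by the fingers. I'll back off in +y to see the corner clearly.

>>> arm_command(
  rows=[
    [[0.2,0,40,-10,0,0,0],[0.2,0,40,-10,0,0,0],[0.2,0,40,-10,0,0,0],[0.2,0,10,0,0,0,0],[0.2,0,0,0,0,0,0],[0.2,0,0,0,0,0,0]],
  ],
)

```text
t: 3.8
ee_pos: [0.4931, 0.3733, 0.2361]
orientation: [2.216, 2.225, 0.0]
wrist_force: [-0.6, -0.4, 0.1]
finger_gap: 0.0188
gripper_force: 0.0
```

Run:
```python
from h import *
W=cam('wrist');im=capture('wrist');save('w2.png',im)
s=sensors.observe();print(s['t'],s['ee_pos'])
save('w2c.png',cv2.resize(im[200:440,180:500],None,fx=2.5,fy=2.5,interpolation=cv2.INTER_CUBIC))
import pickle;pickle.dump(W,open('W2.pkl','wb'))
for n in('wedge','foot_spot','corner_top'):print(n,[(round(r['conf'],2),np.round(r['position'])) for r in search_frame(n,'wrist')[:3]])
```

```text
3.85 [0.49323176 0.37309144 0.23613017]
wedge [(0.71, array([341., 414.]))]
foot_spot []
corner_top []
```

View pics/w2c.png

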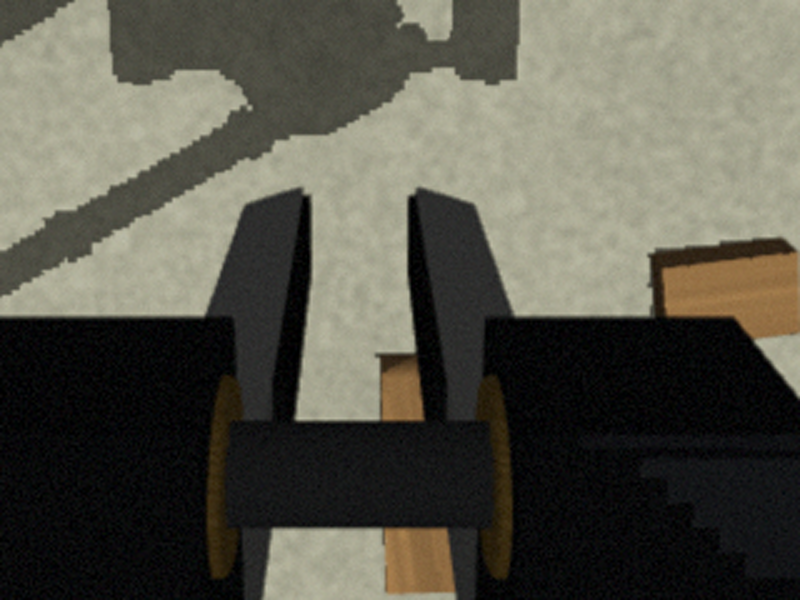

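Wrong way: the camera sits on the +y side of the hand, so the wedge (edge at about (340,342) full-frame) is hidden by the fingers. I'll go the other way, high above the cabinet.

>>> arm_command(
  rows=[
    [[0.2,0,-50,20,0,0,0],[0.2,0,-50,20,0,0,0],[0.2,0,-50,0,0,0,0],[0.2,0,-50,0,0,0,0],[0.2,0,-50,0,0,0,0],[0.2,0,-50,0,0,0,0],[0.2,0,0,0,0,0,0],[0.2,0,0,0,0,0,0]],
  ],
)

```text
t: 5.0
ee_pos: [0.4931, 0.0741, 0.2758]
orientation: [-2.218, -2.225, -0.002]
wrist_force: [-0.3, -0.0, 0.7]
finger_gap: 0.0188
gripper_force: 0.0
```

Run:
```python
from h import *
W=cam('wrist');im=capture('wrist');save('w3.png',im)
s=sensors.observe();print(s['t'],s['ee_pos'])
save('w3c.png',cv2.resize(im[100:340,180:500],None,fx=2.5,fy=2.5,interpolation=cv2.INTER_CUBIC))
import pickle;pickle.dump(W,open('W3.pkl','wb'))
```

```text
5.05 [0.49318531 0.07459307 0.2756559 ]
```

View pics/w3c.png

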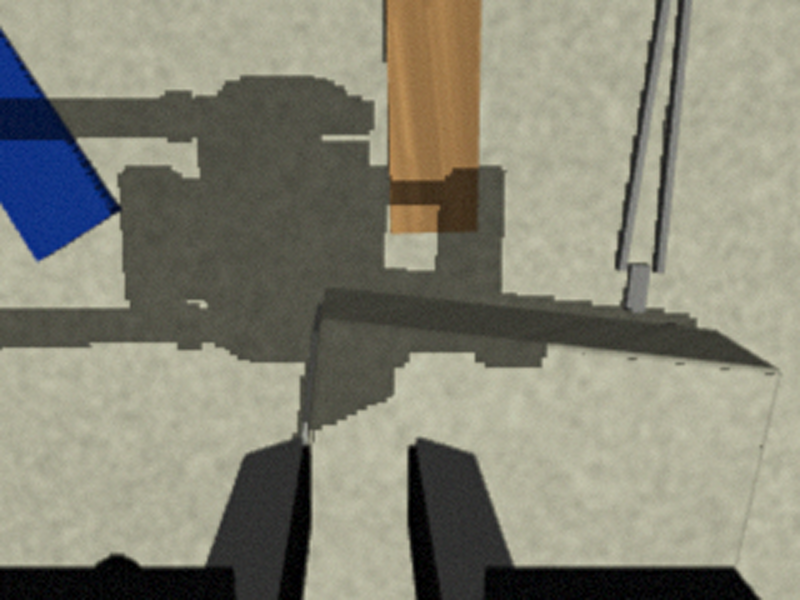

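The wedge's thin end is at crop (391..478, 233). The cabinet's near-left top corner is at about (318,318) with the lower body corner at (325,290), and the far-left top corner is at (778,372). The tweezers' tip is right by the side at (637,305).

Run:
```python
from h import *
import pickle
W=pickle.load(open('W3.pkl','rb'));T=cam('top');S=cam('scene')
w=lambda x,y:np.array([x/2.5+180,y/2.5+100]);t=lambda x,y:np.array([x/2.8+180,y/2.8+150]); s=lambda x,y:np.array([x/2.9+230,y/2.9+150])
a=onplane(W,[w(318,318),w(778,372)],.092);b=onplane(W,w(325,290),.022)
print('cab top corners',a.round(4),np.linalg.norm(a[1]-a[0]),'body low',b.round(4))
print('tri near-left',tri(W,w(318,318),T,t(219,301)),tri(W,w(778,372),T,t(248,90)))
d=(a[1]-a[0])[:2];d/=np.linalg.norm(d);n=np.array([-d[1],d[0]])
foot=((a[0]+a[1])/2)[:2]-d*.075-n*.015
print('yaw',np.degrees(np.arctan2(d[1],d[0])),'foot',foot, 'ctr',((a[0]+a[1])/2)[:2]-n*.11)
th=onplane(W,[w(391,233),w(478,232)],.004);print('wedge thin',th.round(4))
# thick end from w1 and top/scene pictures
C1=np.load('W1.npy',allow_pickle=True)
C1=(float(C1[0]),C1[1],C1[2],C1[3])
print('thick w1',onplane(C1,[[334,230],[369,229]],.022).round(4),'thin w1',onplane(C1,[[336,331]],.004).round(4))
print('thick top view',onplane(T,[t(54,229),t(54,277)],.022).round(4),'thin',onplane(T,[t(207,232),t(207,277)],.004).round(4))
print('tri thick',tri(C1,[334,230],T,t(54,277)),tri(T,t(54,277),S,s(559,273)))
print('tweez tip',onplane(W,w(637,308),.004))
```

```text
cab top corners [[0.4781 0.068  0.092 ]
 [0.6553 0.0472 0.092 ]] 0.1783510179550657 body low [[0.4785 0.0658 0.022 ]]
tri near-left [0.47735561 0.06540744 0.07936938] [0.65338854 0.04784509 0.09522097]
yaw -6.719145922215954 foot [0.49045266 0.05147982] ctr [ 0.55382228 -0.05164287]
wedge thin [[0.5086 0.0893 0.004 ]
 [0.5487 0.0898 0.004 ]]
thick w1 [[0.5045 0.2222 0.022 ]
 [0.5432 0.2235 0.022 ]] thin w1 [[0.5089 0.0905 0.004 ]]
thick top view [[0.5401 0.2196 0.022 ]
 [0.4978 0.2175 0.022 ]] thin [[0.5431 0.0881 0.004 ]
 [0.5029 0.0865 0.004 ]]
tri thick [0.50382137 0.21980835 0.01031422] [0.49896481 0.22147762 0.0122616 ]
tweez tip [[0.62476692 0.054219   0.004     ]]
```

>>> arm_command(
  rows=[
    [[0.5,10,10,0,0,0,10.2],[0.5,10,10,-10,0,0,10.2],[0.5,10,10,-20,0,0,10.2],[0.5,10,10,-20,0,0,10.2],[0.5,10,10,-20,0,0,10.2],[0.5,10,10,-20,0,0,10.2],[0.5,10,10,-20,0,0,10.2],[0.5,10,10,-20,0,0,10.2],[0.5,7,10,-20,0,0,10.2],[0.5,0,0,-30,0,0,0],[0.5,0,0,-30,0,0,0],[0.5,0,0,-30,0,0,0],[0.5,0,0,0,0,0,0],[0.5,0,0,0,0,0,0]],
  ],
)

```text
t: 6.8
ee_pos: [0.5809, 0.1651, 0.0363]
orientation: [-0.058, 3.14, 0.001]
wrist_force: [0.5, 0.5, 1.0]
finger_gap: 0.0469
gripper_force: 0.0
```

Run:
```python
from h import *
s=sensors.observe();print(s['t'],s['ee_pos'],R.from_rotvec(s['orientation']).as_matrix().round(3),s['joint_pos'].round(2))
```

```text
6.8 [0.58085521 0.16513636 0.03634363] [[-0.999 -0.037  0.001]
 [-0.037  0.999  0.   ]
 [-0.001  0.    -1.   ]] [ 0.16  0.45  1.68  0.    1.01 -1.45]
```

>>> arm_command(
  rows=[
    [[0.5,0,0,-16,0,0,0],[0.5,0,0,-15,0,0,0],[0.5,-11,0,0,0,0,0],[0.5,-11,0,0,0,0,0],[0.5,-4,0,0,0,0,0],[0.5,-4,0,0,0,0,-1.1],[0.5,-3,0,0,0,0,-1.5],[0.5,-3,0,0,0,0,-1.5],[0.5,-3,0,0,0,0,-1.5],[0.5,-3,0,0,0,0,-1.5],[0.5,-3,0,0,0,0,-1.5],[0.5,-3,0,0,0,0,0],[0.5,-2,0,0,0,0,0],[0.5,0,0,0,0,0,0]],
  ],
)

```text
t: 8.55
ee_pos: [0.5296, 0.1641, 0.0044]
orientation: [-0.18, -3.136, -0.0]
wrist_force: [0.3, -0.5, 1.2]
finger_gap: 0.047
gripper_force: 0.2
```

Run:
```python
from h import *
W=cam('wrist');im=capture('wrist');save('w4.png',im);b=capture('top')
import pickle;pickle.dump(W,open('W4.pkl','wb'))
save('m4.png',np.hstack([cv2.resize(im,(520,390)),cv2.resize(b[170:300,180:280],(280,364))[:,:].repeat(1,0)[:364] if 0 else cv2.resize(b[170:300,185:278],(279,390))]))
s=sensors.observe();print(s['t'],s['ee_pos'],R.from_rotvec(s['orientation']).as_matrix()[:,1].round(3),W[3].round(3))
```

```text
8.65 [0.52966016 0.16403426 0.00430607] [ 0.114  0.993 -0.   ] [[ 0.115  0.962  0.246  0.458]
 [ 0.993 -0.111 -0.028  0.173]
 [ 0.001  0.248 -0.969  0.184]
 [ 0.     0.     0.     1.   ]]
```

View pics/m4.png

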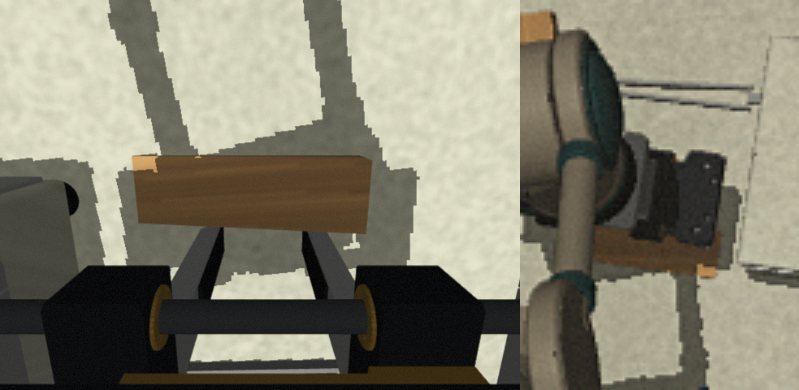

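The wrist view shows the wedge flush against both fingertips, with its thin end at left (137,157)-(139,222). The short foot's dark edge shows under the cabinet at (75,198). Now I check alignment numerically.

Run:
```python
from h import *
import pickle
W=pickle.load(open('W4.pkl','rb'));k=640/520
p=lambda *a:np.array(a)*k
th=onplane(W,[p(134,157),p(139,222)],.004);tk=onplane(W,[p(362,156),p(367,233)],.022)
print(th,tk);a=th.mean(0)[:2];b=tk.mean(0)[:2]
d=(a-b)/np.linalg.norm(a-b);print('dir',d,np.degrees(np.arctan2(d[0],-d[1])))
f=np.array([.4905,.0515]);r=f-a;print('along',r@d,'lateral',r[0]*d[1]-r[1]*d[0], 'foot edge pt',onplane(W,p(78,198),.012),onplane(W,p(65,183),.022))
# from the finger contact: face 8mm from tcp
s=sensors.observe();M=R.from_rotvec(s['orientation']).as_matrix();y=M[:,1][:2]; n=np.array([-y[1],y[0]]);ax=s['ee_pos'][:2]+n*.028
print('finger axis lateral of foot (+ = foot +x side)',(f-ax)@-n)
```

```text
[[0.47295395 0.09794857 0.004     ]
 [0.51141608 0.09259781 0.004     ]] [[0.48433517 0.22101855 0.022     ]
 [0.52649985 0.222138   0.022     ]]
dir [-0.10419587 -0.9945568 ] -5.98083897512473
along 0.04371049463477786 lateral -0.002885141856239979 foot edge pt [[0.49124842 0.06525317 0.012     ]] [[0.48068284 0.06686607 0.022     ]]
finger axis lateral of foot (+ = foot +x side) 0.0019482197761626849
```

>>> arm_command(
  rows=[
    [[0.5,10,0,0,0,0,0],[0.5,5,0,20,0,0,0],[0.3,0,0,40,0,0,0],[0.2,-4,11,0,0,0,-10],[0.2,-4,11,0,0,0,-10],[0.2,-4,11,0,0,0,-10],[0.2,-4,11,0,0,0,-10],[0.2,-4,11,0,0,0,-10],[0.2,-4,11,0,0,0,-10],[0.2,-4,11,0,0,0,-10],[0.2,-4,11,0,0,0,-10],[0.2,-3,8,0,0,0,-10],[0.2,0,0,-20,0,0,0],[0.2,0,0,-30,0,0,0],[0.2,0,0,0,0,0,0]],
  ],
)

```text
t: 10.52
ee_pos: [0.5086, 0.2594, 0.0125]
orientation: [-2.344, -2.089, 0.008]
wrist_force: [-0.6, 0.2, 0.7]
finger_gap: 0.019
gripper_force: 0.0
```

Run:
```python
from h import *
s=sensors.observe();print(s['t'],s['ee_pos'],R.from_rotvec(s['orientation']).as_matrix()[:,1].round(3),s['wrist_force'])
```

```text
10.525 [0.50864816 0.25938658 0.01248883] [ 0.993 -0.114 -0.005] [-0.57017759  0.15021491  0.67308584]
```

>>> arm_command(
  rows=[
    [[0.2,0,0,-6,0,0,0],[0.2,-1.1,-10,0,0,0,0],[0.2,-1.1,-10,0,0,0,0],[0.2,-0.6,-5,0,0,0,0],[0.2,-0.6,-5,0,0,0,0],[0.2,-0.6,-5,0,0,0,0],[0.2,-0.6,-5,0,0,0,0],[0.2,-0.6,-5,0,0,0,0],[0.2,-0.6,-5,0,0,0,0],[0.2,-0.6,-5,0,0,0,0],[0.2,-0.6,-5,0,0,0,0],[0.2,-0.6,-5,0,0,0,0],[0.2,-0.6,-5,0,0,0,0],[0.2,-0.6,-5,0,0,0,0],[0.2,0,0,0,0,0,0]],
  ],
)

```text
t: 12.4
ee_pos: [0.501, 0.1843, 0.0083]
orientation: [2.345, 2.09, -0.002]
wrist_force: [-0.2, -0.6, -0.3]
finger_gap: 0.019
gripper_force: 0.0
```

Run:
```python
from h import *
import pickle
W=cam('wrist');im=capture('wrist');b=capture('top');a=capture('scene');pickle.dump(W,open('W5.pkl','wb'))
s=sensors.observe();print(s['t'],s['ee_pos'],R.from_rotvec(s['orientation']).as_matrix()[:,1].round(3),s['wrist_force'])
save('m5.png',np.hstack([cv2.resize(a[210:300,290:410],(400,300),interpolation=2),cv2.resize(b[180:285,210:350],(400,300),interpolation=2)]))
```

```text
12.55 [0.501109   0.18481991 0.00830649] [ 0.993 -0.114 -0.   ] [-0.5316754   0.13380764 -0.14173833]
```

View pics/m5.png

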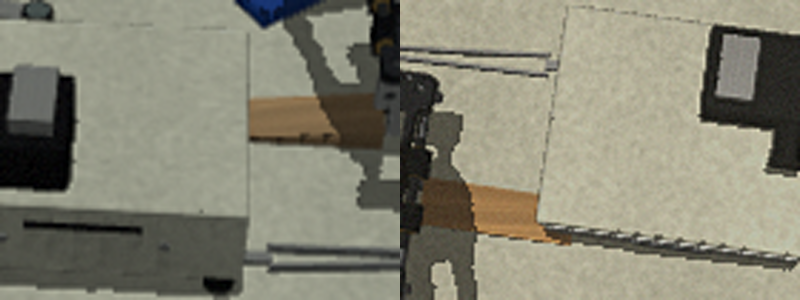

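The wedge is entering under the corner, in line, with its thin end out of sight beneath the foot and nothing else moved. I go on in small steps, watching the force.

>>> arm_command(
  rows=[
    [[0.2,-0.2,-2,0,0,0,0],[0.2,-0.2,-2,0,0,0,0],[0.2,0,0,0,0,0,0]],
  ],
)

```text
t: 12.92
ee_pos: [0.5009, 0.1809, 0.0085]
orientation: [2.345, 2.091, -0.0]
wrist_force: [0.3, -0.4, 0.4]
finger_gap: 0.0188
gripper_force: 0.0
```

>>> arm_command(
  rows=[
    [[0.2,-0.2,-2,0,0,0,0],[0.2,-0.2,-2,0,0,0,0],[0.2,0,0,0,0,0,0]],
  ],
)

```text
t: 13.3
ee_pos: [0.5006, 0.1768, 0.0085]
orientation: [2.345, 2.09, -0.0]
wrist_force: [-0.0, 0.3, 0.1]
finger_gap: 0.0187
gripper_force: 0.0
```

>>> arm_command(
  rows=[
    [[0.2,-0.2,-2,0,0,0,0],[0.2,-0.2,-2,0,0,0,0],[0.2,0,0,0,0,0,0]],
  ],
)

```text
t: 13.68
ee_pos: [0.5008, 0.1746, 0.0087]
orientation: [-2.346, -2.088, -0.005]
wrist_force: [0.0, 6.0, -1.1]
finger_gap: 0.019
gripper_force: 2.9
```

>>> arm_command(
  rows=[
    [[0.2,1,10,0,0,0,0],[0.2,1,10,0,0,0,0],[0.0,0,0,40,0,0,0],[0,0,0,40,0,0,0],[0,0,0,36,0,0,0],[0,-4,-40,0,0,0,0],[0,-4,-40,0,0,0,0],[0,-3,-40,0,0,0,0],[0,-2,-22,0,0,0,0],[0,0,0,-15,0,0,0],[0,0,0,-10,0,0,0],[0,0,0,0,0,0,0]],
  ],
)

```text
t: 15.18
ee_pos: [0.4881, 0.052, 0.098]
orientation: [-2.342, -2.091, 0.003]
wrist_force: [0.5, -0.1, 0.3]
finger_gap: 0.0007
gripper_force: 0.0
```

>>> arm_command(
  rows=[
    [[0,0,0,-2,0,0,0],[0,0,0,0,0,0,0]],
  ],
)

```text
t: 15.42
ee_pos: [0.4894, 0.0515, 0.0975]
orientation: [2.344, 2.091, 0.0]
wrist_force: [-1.0, -0.0, 0.7]
finger_gap: 0.0005
gripper_force: 0.0
```

Run:
```python
from h import *
b=capture('top');a=capture('scene');
s=sensors.observe();print(s['t'],s['ee_pos'],s['wrist_force'])
save('m6.png',np.hstack([cv2.resize(a[210:300,290:410],(400,300),interpolation=2),cv2.resize(b[180:285,210:350],(400,300),interpolation=2)]))
```

```text
15.525 [0.48940588 0.05130194 0.09769529] [-0.40209976 -1.00912558  1.11199997]
```

View pics/m6.png

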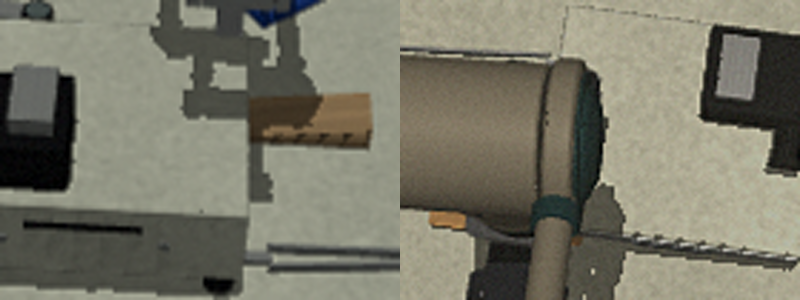

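The cabinet's corner stays at the same pixels, and the wedge is seated in line under the foot. Now I press.

>>> arm_command(
  rows=[
    [[0,0,0,-2,0,0,0],[0,0,0,0,0,0,0]],
  ],
)

```text
t: 15.78
ee_pos: [0.4891, 0.051, 0.0954]
orientation: [2.345, 2.091, -0.0]
wrist_force: [-0.7, -0.1, 0.4]
finger_gap: 0.0
gripper_force: 0.0
```

>>> arm_command(
  rows=[
    [[0,0,0,-2,0,0,0],[0,0,0,0,0,0,0]],
  ],
)

```text
t: 16.02
ee_pos: [0.4891, 0.051, 0.0933]
orientation: [-2.345, -2.091, 0.0]
wrist_force: [-0.3, -1.0, -0.0]
finger_gap: 0.0008
gripper_force: 0.0
```

>>> arm_command(
  rows=[
    [[0,0,0,-1,0,0,0],[0,0,0,0,0,0,0]],
  ],
)

```text
t: 16.27
ee_pos: [0.4891, 0.0511, 0.0924]
orientation: [-2.345, -2.091, 0.0]
wrist_force: [0.5, -0.0, 0.4]
finger_gap: 0.0008
gripper_force: 0.0
```

>>> arm_command(
  rows=[
    [[0,0,0,-1,0,0,0],[0,0,0,0,0,0,0]],
  ],
)

```text
t: 16.52
ee_pos: [0.4893, 0.051, 0.0922]
orientation: [2.345, 2.09, 0.001]
wrist_force: [-1.6, -0.2, 5.1]
finger_gap: 0.0002
gripper_force: 2.6
```

>>> arm_command(
  rows=[
    [[0,0,0,-1,0,0,0],[0,0,0,0,0,0,0]],
  ],
)

```text
t: 16.77
ee_pos: [0.4893, 0.0511, 0.0922]
orientation: [2.344, 2.09, 0.001]
wrist_force: [-4.5, -0.0, 11.0]
finger_gap: 0.0002
gripper_force: 5.7
```

>>> arm_command(
  rows=[
    [[0,0.5,0,0,0,0,0],[0,0,0,0,0,0,0],[0,0,0,0,0,0,0],[0,0,0,0,0,0,0],[0,0,0,0,0,0,0],[0,0,0,0,0,0,0],[0,0,0,0,0,0,0],[0,0,0,0,0,0,0]],
  ],
)

```text
t: 17.77
ee_pos: [0.4893, 0.0511, 0.0921]
orientation: [2.345, 2.091, -0.0]
wrist_force: [-3.9, 0.0, 12.6]
finger_gap: 0.0003
gripper_force: 6.1
```

Run:
```python
from h import *
F=[]
for i in range(4):
    a=capture('scene');s=sensors.observe();F.append(np.r_[s['wrist_force'],s['ee_pos']])
print(np.mean(F,0).round(4))
save('m7.png',cv2.resize(a[195:310,260:420],(800,575),interpolation=2))
a0=cv2.imread('pics/s.png')[:,:,::-1];g=lambda i:cv2.cvtColor(np.ascontiguousarray(i[255:300,262:355]),cv2.COLOR_RGB2GRAY).astype(np.float32)
print('image shift of cabinet front px',cv2.phaseCorrelate(g(a0),g(a)))
```

```text
[-4.3405  0.0639 12.1172  0.4893  0.0511  0.0921]
image shift of cabinet front px ((0.026921346429418236, 0.5389665083263964), 0.986194697022438)
```

View pics/m7.png

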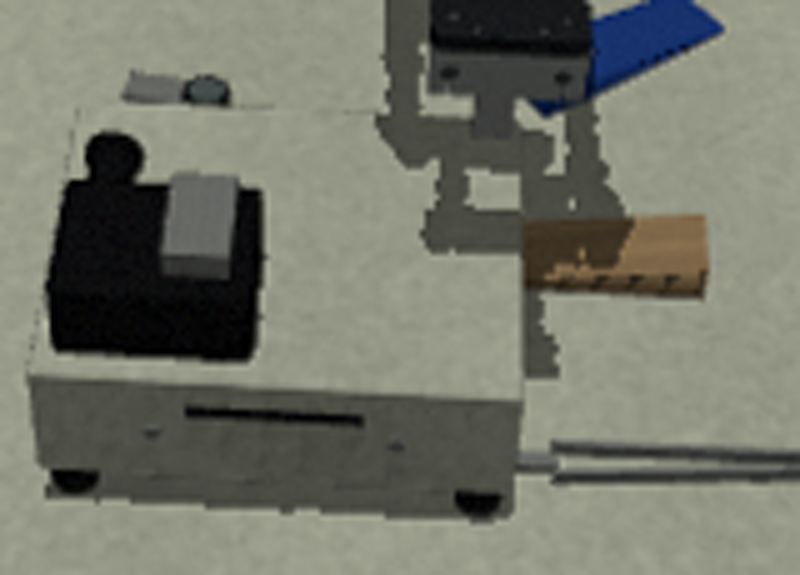

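>>> arm_command(
  rows=[
    [[0,0.3,0,0.3,0,0,0],[0,0,0,0,0,0,0],[0,0,0,0,0,0,0],[0,0,0,0,0,0,0]],
  ],
)

```text
t: 18.48
ee_pos: [0.4893, 0.051, 0.0922]
orientation: [-2.345, -2.091, 0.001]
wrist_force: [-3.8, -0.6, 11.0]
finger_gap: 0.0
gripper_force: 5.5
```

Run:
```python
from h import *
F=[]
for i in range(4):
    capture('scene');s=sensors.observe();F.append(np.r_[s['wrist_force'],s['ee_pos']])
m=np.mean(F,0);print(m.round(4))
if 9<m[2]<12.5 and abs(m[5]-.092)<.0008: print(ticket.hand_in())
```

```text
[-3.7122  0.2937 11.3507  0.4893  0.051   0.0921]
the job is handed in; nothing more can be done
None
```

The wedge is under the short foot and the cabinet stands firm: the corner held at 92.1 mm (92 mm is level) under about 11 N, with the fingertips still pressing, and the job was handed in at about 19 s.

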